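# Roll a vial onto the code reader's line and scan it

### The job

Roll the amber vial over the grey reading pad, away from the metal stop bar beside it, by pushing its top sideways with the fingertips, until it lies at rest centred on and along the red line; then press the green button of the reader fully down and let it go. Never pinch, drag or lift a vial: only roll the amber one, and leave the green vial and everything else standing around where it is.

Things in the scene. Friction and masses are not known exactly. Their poses are not given: they have to be found in the camera images.
- amber_vial: amber cylinder 30 mm across, 110 mm long, about 60 g, white cap at +x, lying on the pad nearly parallel to the line, 65 to 100 mm beside it, a stop bar 3 to 7 mm behind it: at first only its top can be pushed. Origin at its centre; x its axis; y, z turn as it rolls. Top 36 mm above the table. Fingertips lying lightly on top and moving sideways roll it half as far as they move; it stays where left.
- green_vial: the same vial but green, lying on the other side of the line; must stay where it is. Origin at its centre, x its long axis
- stop_a: fixed aluminium stop bar on the pad, 170 mm long, 8 mm wide, 24 mm high, its top 30 mm above the table, 92 to 122 mm to the left (+y) of the line and nearly parallel to it; origin under its middle on the pad's top, x along the bar. One vial, amber or green, lies on its inner side
- stop_b: the same, on the right (-y) of the line, with the other vial
- pad: grey reading pad, fixed, 300 x 300 mm and 6 mm thick: from 120 mm before to 180 mm beyond its origin along its x, 150 mm to either side along y. Origin on the table under the middle of the place for the vial; x runs along the red line towards the reader, z up. The reader, a white box 70 x 110 mm, stands on the pad from x = 100 to 170 mm, its top 46 mm above the table, with the button on top. Start yaw up to 0.3 rad either way.
- line (a point): the point of the red line (5 mm wide, about 185 mm long) over which the vial's middle should lie, on the pad's top face 6 mm above the table; x along the line towards the reader, y across it, z up. The vial's middle may be some 40 mm off along the line.
- scan_button (a joint): green push button: travel in m, 0 up, 0.006 fully down; springs back; about 4 N fully down
- scan_button_top (a point): middle of the top face of the round green button, 32 mm across, on the reader; press straight down
- tube_rack: low blue rack of small tubes, 100 x 200 x 48 mm, left of the pad, bystander; origin under its centre
- reagent_bottle: white bottle with a blue cap, 60 mm across, 130 mm tall, right of the pad, bystander; origin under its centre
- amber_jar: small amber jar with a black lid, 56 mm across, 75 mm tall, right of the pad, bystander; origin under its centre
- beaker: clear beaker, 66 mm across, 85 mm tall, left of the pad, bystander; origin under its centre
Mind the look-alikes: they are no part of the job. Leave any blue or purple look-alike of the amber_vial alone.

How it is judged:
On the way, in this order (a step that is already met when the one before it is completed fails the run):
1. the amber vial has rolled (turned about its axis by more than a third of a turn), not slid (angle between amber_vial's own z axis and vertical above 2.1 rad), for 0.02 s.
2. the amber vial lies at rest on the red line (y of amber_vial in the frame of line between -0.008 and 0.008 m and x of amber_vial in the frame of line between -0.045 and 0.04 m and angle between the x axis of amber_vial and the x axis of line, either way round below 0.14 rad and height (world z) of amber_vial between 0.018 and 0.025 m and linear speed of amber_vial below 0.01 m/s), for 0.2 s.
3. the green button is pressed down with the vial on the line (all of step 2 and value of joint scan_button above 0.0045 m), for 0.02 s.
At the end, for the whole second after the job is handed in: The amber vial lies at rest on the pad with its centre within 8 mm of the red line, within 40 mm of the marked point along it, and within 8 degrees of the line's direction; the button has been pressed (over 4.5 mm) after that and is up again (all of step 2 and angular speed of amber_vial below 0.3 rad/s and value of joint scan_button below 0.002 m); the robot touches nothing.
It fails at once if a vial is lifted more than 12 mm (height (world z) of any of amber_vial, green_vial above 0.033 m).
It fails at once if the green vial is moved more than 12 mm (distance of green_vial from where it was at the start of the episode above 0.012 m).
It fails at once if a bystander is moved more than 20 mm (distance of any of tube_rack, reagent_bottle, amber_jar, beaker from where it was at the start of the episode above 0.02 m).
It also fails if it takes over 58 s, if anything falls off the work surface, if the arm or the gripper's body presses on something with over 40 N, if the wrist force passes 120 N, or if a joint passes its speed limit or range.

### The arm

A 6-joint arm with a two-finger parallel gripper is mounted at the origin on the work surface. World frame = base frame: x ahead of the robot, y to its left, z up, the work surface at z = 0. Lengths are in m, angles in rad, forces in N, time in s.
With the tool pointing down it reaches from about 0.3 to 0.875 m from the base axis. Payload 6.4 kg.
Tool frame: the origin (TCP) lies at the very end of the fingers, on their centre line; the grasp point (between the pads) lies 19 mm behind it; z points along the fingers, x is the direction in which the jaws open and shut, and the axes are right-handed (so a half turn about z gives the same grasp; the last joint's range is limited). The gripper opens to 85 mm and grips with 20 to 120 N. Pads are 22 mm wide; open, the fingers measure 114 mm over their backs; the gripper's body (76 mm by 85 mm) begins 54 mm behind the grasp point. The pads swing forward as they close: fully open they stand 13 mm farther back than shut.
Start: joints at [0.938, 0.181, 1.607, -0, 1.354, -0.206], TCP at [0.238, 0.523, 0.231] pointing down, gripper open.
Joint ranges: [-2.99, 2.99], [-0.89, 2.07], [0.3, 2.58], [-1.14, 4.28], [0, 2.63], [-3.12, 3.12]. Speed limits (rad/s): [2.57, 2.57, 3.01, 3.14, 3.14, 3.14].

### API

Orientations are given as a rotation vector (axis times angle).
In Python, from station import bot gives the robot as it stands.
- The arm moves only by the shell command python3 -m creep 'ROWS' [OPENING] [FORCE]. ROWS is JSON, a list of rows, each a list of 2 entries, a list of its own where there are three numbers: the shift along the world's x, y, z in cm, then the turn about the world's z in rad. A call has 1 to 20 rows; each row shifts and turns the commanded pose from where the row before left it; what a row does not reach is not made up. A row lasts 1/10 s, in which the tool goes at most 50 mm and 8.59 degrees, less where a joint would pass 70% of its speed; a pose out of reach is approached as far as the arm can. A call with a gripper value outside its range is refused whole. OPENING is the finger opening in cm, from 0 to 8.54, set as the call begins (- or left out, the last holds). The fingers move at their own pace and stop on an object; FORCE is the grip in N (left out, the last holds). Time passes only in rows, so rows that do not move let the fingers close. It gives the time, the measured TCP pose, the force and the opening at its end, in the units of the state.
- bot.get_obs(): the state, without advancing time (a new reading comes with each control period).
- bot.capture(name): name is "scene" or "top" or "wrist"; returns (picture, depth): 400x640x3 uint8, red, green, blue; 400x640 float32, m along the optical axis (not along the pixel's ray), 0 where there is no reading.
- bot.calibration(name): a dict with "camera_matrix" (3x3 intrinsics, pixels), "k1" (the pictures are not rectified: a ray, as slopes to the right and down, at radius r is drawn at 1 + k1 r^2 times it, then the intrinsics apply), "world_to_cam" (4x4, takes a point from world to camera coordinates); the wrist camera has in their place "hand_eye" (4x4, takes a point from camera to tool coordinates, whose origin is the TCP and whose axes are the tool frame's). Camera axes: x right, y up, looking along -z (the intrinsics and any distortion apply to the point x, -y, -z); pixel columns grow to the right and rows downward; lengths in m; the calibration is good to about 2 mm. A picture is of the moment at which its call begins: read the wrist's pose just before it. calibration takes no time and is no camera call.
- bot.job_done(): hands the job in, once; it reports no verdict.
The state is a dict: "t": time; "joint_pos": joint angles; "joint_vel": joint speeds; "joint_efforts": joint torques, N m; "tool_pos": TCP position; "ee_rot": TCP orientation; "force": force on the tool from outside, world axes, zero at the start; "wrist_torque": the same for the moment, N m; "finger_gap": opening from 0.0 (shut) to 1.0 (fully open).
Only numpy, scipy, OpenCV 4.12 (cv2) and the standard library are available. Lean on these libraries where they do the work, as an engineer would, in place of code of your own. Each camera call takes 0.05 s, during which the arm holds its last target.

## Working session

There is one attempt and no reset: what is moved stays moved. The work goes in short steps, Python scripts to look and compute and a shell command to move; the robot and the scene stay as the last step left them, time stands still between calls to the robot, and variables do not carry over. Pictures are saved under pics/ and viewed, and the job is handed in when it is done.

```bash
ls; mkdir -p pics
python3 - <<'E'
from station import bot
import cv2,json
o=bot.get_obs();print({k:(v if not hasattr(v,'tolist') else v.tolist()) for k,v in o.items()})
for n in("scene","top"):
    p,d=bot.capture(n);cv2.imwrite(f"pics/{n}0.png",p[:,:,::-1]);
    import numpy as np;np.save(f"pics/{n}0_d.npy",d)
    print(bot.calibration(n))
E
```

```text
pics
{'t': 0.0, 'joint_pos': [0.9377112331382316, 0.18154865093583822, 1.6080133579328166, -9.631449259444645e-06, 1.3537903826869333, -0.20630853080957934], 'joint_vel': [-0.0022153818934018106, -0.0005092969068775013, 0.0008230982938731684, -0.0006106992959965398, -0.0018031541933742684, -0.0015847044941760982], 'joint_efforts': [-0.00155224246555008, -44.486013650894165, -35.13417363166809, -0.00039202242987812497, 0.008741338388063014, 1.0596895094749925e-05], 'tool_pos': [0.23767146607054343, 0.5229732782560268, 0.23037728553698317], 'ee_rot': [2.6409580595852535, 1.700273383545784, -0.0025755971348364074], 'force': [0.23459309274262266, -0.22014899773302285, 0.24149053024420153], 'wrist_torque': [-0.009674192637791993, 0.030000819869028313, -0.03143574943371186], 'finger_gap': 0.9985529617987625}
{'camera_matrix': array([[382.48701032,   0.        , 320.5678012 ],
       [  0.        , 382.48701032, 202.21459329],
       [  0.        ,   0.        ,   1.        ]]), 'k1': -0.08467358110644253, 'world_to_cam': array([[-0.35593392,  0.93448785, -0.00659601,  0.15238732],
       [-0.68179483, -0.25484645,  0.68571794,  0.29799019],
       [ 0.63911411,  0.2485674 ,  0.72783748, -1.33577385],
       [ 0.        ,  0.        ,  0.        ,  1.        ]])}
{'camera_matrix': array([[369.80124716,   0.        , 317.51635635],
       [  0.        , 369.80124716, 197.53476148],
       [  0.        ,   0.        ,   1.        ]]), 'k1': -0.04246455322870282, 'world_to_cam': array([[-0.00257333, -0.99997104,  0.00716248, -0.00376556],
       [ 0.98771667, -0.00142263,  0.15624904, -0.50830413],
       [-0.15623433,  0.00747659,  0.98769172, -0.91108954],
       [ 0.        ,  0.        ,  0.        ,  1.        ]])}
```

View pics/scene0.png

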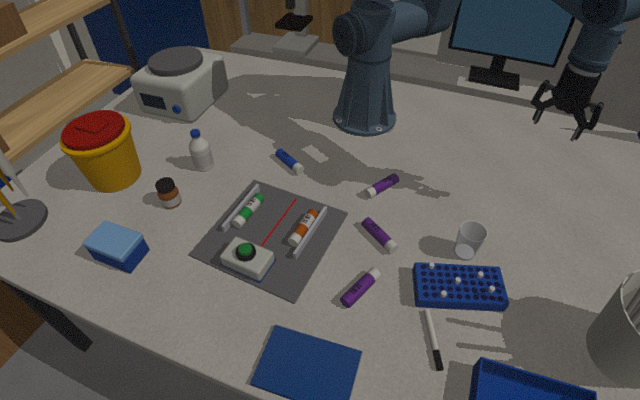

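View pics/top0.png

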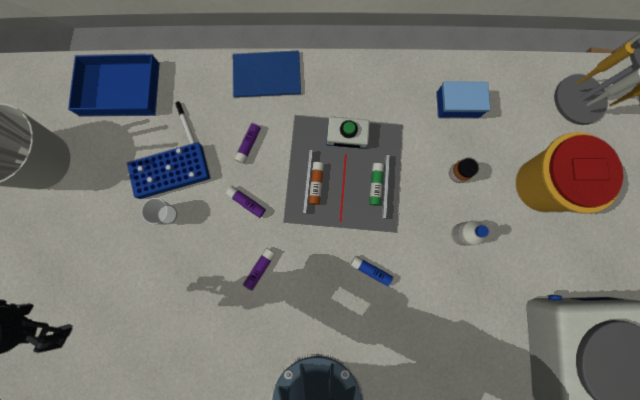

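Top view: the candidates are the amber vial (316,183) with its stop bar on the left (+y), the green vial (377,184), purple look-alikes (247,143), (246,202), (258,270), a blue one (374,271), and the amber jar (465,169). By the description I choose (316,183). The line runs from (346,155) to (341,220) and the button is at (348,128).

```bash
cat > h.py <<'E'
import numpy as np,cv2
from station import bot
from scipy.spatial.transform import Rotation as R
def c2w(n,obs=None):
    c=bot.calibration(n)
    if n=="wrist":
        T=np.eye(4);T[:3,:3]=R.from_rotvec(obs["ee_rot"]).as_matrix();T[:3,3]=obs["tool_pos"]
        return c,T@np.array(c["hand_eye"])
    return c,np.linalg.inv(c["world_to_cam"])
def rays(px,c):
    K=np.array(c["camera_matrix"])
    return cv2.undistortPoints(np.array(px,float).reshape(-1,1,2),K,np.array([c["k1"],0,0,0.]),)[:,0]
def onplane(n,px,z,obs=None):
    c,T=c2w(n,obs);s=rays(px,c)
    d=np.c_[s[:,0],-s[:,1],-np.ones(len(s))]@T[:3,:3].T
    o=T[:3,3];return o+d*((z-o[2])/d[:,2])[:,None]
def axis(pts):
    m=pts.mean(0);u,s,v=np.linalg.svd(pts-m);a=v[0]*np.sign(v[0][0])
    t=(pts-m)@a; return m+a*(t.max()+t.min())/2,a,np.ptp(t),np.ptp((pts-m)@v[1])
def mask(img,lo,hi):
    h=cv2.cvtColor(img,cv2.COLOR_RGB2HSV);return cv2.inRange(h,np.array(lo),np.array(hi))
def blob(m,box=None):
    if box:
        z=np.zeros_like(m);x0,y0,x1,y1=box;z[y0:y1,x0:x1]=m[y0:y1,x0:x1];m=z
    n,l,s,c=cv2.connectedComponentsWithStats(m);i=1+np.argmax(s[1:,4])
    ys,xs=np.where(l==i);return np.c_[xs,ys].astype(float),s[i]
E
python3 - <<'E'
from h import *
im=cv2.imread("pics/top0.png")[:,:,::-1].copy();d=np.load("pics/top0_d.npy")
cv2.imwrite("pics/crop0.png",cv2.resize(im[105:240,275:415],None,fx=4,fy=4,interpolation=2)[:,:,::-1])
box=(280,110,405,235)
for nm,lo,hi,z,b in(("red line",(0,150,60),(5,255,255),.006,(330,145,360,225)),("redhi",(172,120,60),(180,255,255),.006,(330,145,360,225)),("amber",(5,120,60),(22,255,255),.03,(300,150,330,215)),("green",(50,100,40),(85,255,255),.03,(365,150,385,215)),("button",(45,80,20),(85,255,255),.052,(335,115,362,142))):
    m=mask(im,lo,hi)
    try:p,s=blob(m,b)
    except Exception as e: print(nm,e);continue
    w=onplane("top",p,z);c,a,L,W=axis(w[:,:2])
    print(nm,s,p.mean(0),c,w.mean(0),"ang",np.arctan2(a[1],a[0]),L,W)
print("depth->z check")
c,T=c2w("top")
for px in((316,185),(377,185),(348,128),(343,190),(306,185),(390,185),(360,140)):
    s=rays([px],c)[0];D=d[px[1],px[0]];print(px,T[:3,:3]@np.array([s[0]*D,-s[1]*D,-D])+T[:3,3])
E
```

```text
red line [340 154   7  68 119] [342.75630252 187.36134454] [ 0.54219979 -0.07282468] [ 0.54161854 -0.07277081  0.006     ] ang -0.09240845750016467 0.1834889687884097 0.004647027743263899
redhi attempt to get argmax of an empty sequence
amber [311 170  12  13 129] [316.5503876  175.72093023] [ 0.56717017 -0.00222077] [ 0.56784025 -0.00247888  0.03      ] ang -0.3676796999600832 0.035392183415179815 0.032578934562123935
green [371 171  12  12 124] [376.87096774 176.54032258] [ 0.56486771 -0.16060199] [ 0.56554181 -0.16105865  0.03      ] ang -0.595419272429714 0.03745082894889399 0.0348356038426053
button [342 121  14  14 152] [348.58552632 127.58552632] [ 0.69206195 -0.08668812] [ 0.69210606 -0.08669748  0.052     ] ang -0.20917431316890012 0.03725513456530896 0.03549031971803465
depth->z check
(316, 185) [ 0.54162364 -0.00096005  0.03734002]
(377, 185) [ 0.54177136 -0.15975948  0.0357858 ]
(348, 128) [ 0.68585528 -0.08379328  0.06625736]
(343, 190) [ 0.53418873 -0.07336761  0.00483252]
(306, 185) [0.54313587 0.02514984 0.02967757]
(390, 185) [ 0.54749677 -0.19994446  0.00599324]
(360, 140) [ 0.66032902 -0.11677916  0.04548836]
```

View pics/crop0.png

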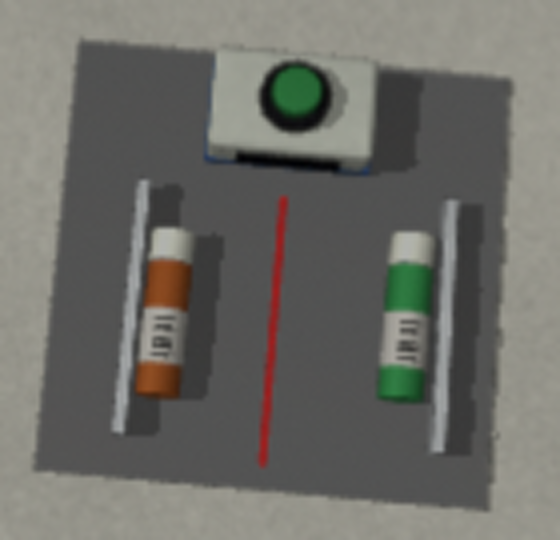

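The crop confirms the choice: amber body with its white cap towards the reader and the stop bar to its left. Next I compute the geometry in the line frame.

Run:
```python
from h import *
im=cv2.imread("pics/top0.png")[:,:,::-1].copy();d=np.load("pics/top0_d.npy")
p,s=blob(mask(im,(0,150,60),(5,255,255)),(330,145,360,225))
lc,la,L,W=axis(onplane("top",p,.006)[:,:2]);ln=np.array([-la[1],la[0]])
b,s=blob(mask(im,(45,80,20),(85,255,255)),(335,115,362,142));B=onplane("top",b,.066)
bc=B[:,:2].mean(0);print("button",bc,np.ptp(B,axis=0),"in line frame from line mid",(bc-lc)@la,(bc-lc)@ln)
# pixel extents of button depth
c,T=c2w("top")
ys,xs=np.mgrid[105:245,280:410];px=np.c_[xs.ravel(),ys.ravel()].astype(float);D=d[105:245,280:410].ravel()
s=rays(px,c);P=(np.c_[s[:,0]*D,-s[:,1]*D,-D])@T[:3,:3].T+T[:3,3]
sel=np.linalg.norm(P[:,:2]-bc,axis=1)<.012;print("btn z",np.median(P[sel,2]))
U=(P[:,:2]-lc)@la;V=(P[:,:2]-lc)@ln;Z=P[:,2]
for nm,lo,hi in(("amber",.04,.09),("green",-.09-.02,-.04)):
    k=(V>lo)&(V<hi)&(abs(U)<.09)&(Z>.024)&(Z<.05)
    k2=k&(Z>.0315)
    c2,a2,L2,W2=axis(P[k2][:,:2]);print(nm,k2.sum(),c2,"uv",(c2-lc)@la,(c2-lc)@ln,"ang rel",np.arctan2(a2@ln,a2@la),L2,W2,"world ang",np.arctan2(a2[1],a2[0]),Z[k2].max())
q=mask(im,(5,120,60),(22,255,255))
for bx in((300,160,330,186),(300,190,330,215)):
    p,s=blob(q,bx);w=onplane("top",p,.03)[:,:2];m=w.mean(0);print(s,"amber part uv",(m-lc)@la,(m-lc)@ln,((w-lc)@la).min(),((w-lc)@la).max())
print("line",lc,la,L,"ang",np.arctan2(la[1],la[0]))
o=bot.get_obs();print(R.from_rotvec(o["ee_rot"]).as_matrix().round(3),o["tool_pos"])
print(bot.calibration("wrist"))
```

```text
button [ 0.68708777 -0.08535352] [0.03518803 0.03383145 0.        ] in line frame from line mid 0.14542592240671806 0.0008944446679686596
btn z 0.06763159287295084
amber 319 [ 5.50284945e-01 -4.73803098e-04] uv 0.0013743416933340547 0.07278825523060711 ang rel -0.009974391899569399 0.10935356157282036 0.025098928875209342 world ang -0.10238284939973406 0.04156687798286962
green 325 [ 0.54750827 -0.15987539] uv 0.013318617641997958 -0.08618945236482951 ang rel -0.01085679886038024 0.10990359657953394 0.037720781621815504 world ang -0.10326525636054493 0.04077661616794914
[311 170  12  13 129] amber part uv 0.019039769012664267 0.0724116827226986 0.003359971504197974 0.03493756707432248
[309 196  11   9  92] amber part uv -0.045155783353168416 0.07311158893367382 -0.05618506049897407 -0.034321200739005124
line [ 0.54219979 -0.07282468] [ 0.99573338 -0.092277  ] 0.1834889687884097 ang -0.09240845750016467
[[ 0.414  0.91  -0.001]
 [ 0.91  -0.414 -0.001]
 [-0.002 -0.    -1.   ]] [0.23771253 0.52302192 0.23046185]
{'camera_matrix': array([[297.38866223,   0.        , 320.56093457],
       [  0.        , 297.38866223, 200.24270437],
       [  0.        ,   0.        ,   1.        ]]), 'k1': -0.05679566174513853, 'hand_eye': array([[ 9.99998691e-01, -1.21497392e-03,  1.06848575e-03,
         3.21300283e-04],
       [-8.09900336e-04, -9.47583256e-01, -3.19507930e-01,
        -8.16487246e-02],
       [ 1.40067301e-03,  3.19506647e-01, -9.47582999e-01,
        -1.41356922e-01],
       [ 0.00000000e+00,  0.00000000e+00,  0.00000000e+00,
         1.00000000e+00]])}
```

```bash
python3 -m creep '[[[2.1,-3.3,-0.2],-0.083],[[2.1,-3.3,-0.2],-0.083],[[2.1,-3.3,-0.2],-0.083],[[2.1,-3.3,-0.2],-0.083],[[2.1,-3.3,-0.2],-0.083],[[2.1,-3.3,-0.2],-0.083],[[2.1,-3.3,-0.2],-0.083],[[2.1,-3.3,-0.2],-0.083],[[2.1,-3.3,-0.2],-0.083],[[2.1,-3.3,-0.2],-0.083],[[2.1,-3.3,-0.2],-0.083],[[2.1,-3.3,-0.2],-0.083],[[2.1,-3.3,-0.2],-0.083],[[2.1,-3.3,-0.2],-0.083],[[2.1,-3.3,-0.2],-0.083],[[0,0,0],0],[[0,0,0],0],[[0,0,0],0]]' 4 20
python3 - <<'E'
from h import *
o=bot.get_obs();p,d=bot.capture("wrist");cv2.imwrite("pics/w1.png",p[:,:,::-1]);np.save("pics/w1_d.npy",d)
import pickle;pickle.dump(o,open("pics/w1.pkl","wb"))
M=R.from_rotvec(o["ee_rot"]).as_matrix();print(o["t"],o["tool_pos"],np.arctan2(M[1,0],M[0,0]),o["force"],o["finger_gap"])
E
```

```text
t: 1.9
tool_pos: [0.5523, 0.0292, 0.2009]
ee_rot: [-3.137, 0.157, 0.002]
force: [-0.4, 0.2, -0.5]
finger_gap: 0.469
1.9 [0.55229392 0.02919535 0.20088494] -0.0998998161072347 [-0.4494635   0.17360917 -0.51067751] 0.4690083563521721
```

View pics/w1.png

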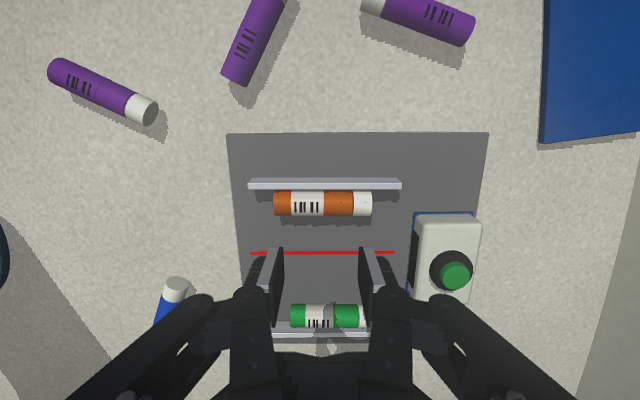

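The wrist view shows the amber vial from (273,203) to (372,203), the stop bar above it at row 184, and the line from (250,252) to (395,252).

```bash
cat > m.py <<'E'
from h import *
def edge(n,im,obs,box,z=.021):
    # amber parts -> axis line at centre height
    w=[]
    p,_=None,None
    m=mask(im,(5,120,60),(20,255,255));x0,y0,x1,y1=box
    z0=np.zeros_like(m);z0[y0:y1,x0:x1]=m[y0:y1,x0:x1]
    ys,xs=np.where(z0);return np.c_[xs,ys].astype(float)
E
python3 - <<'E'
from h import *
from m import edge
import pickle
def fit_line(n,im,o,box):
    p,s=blob(mask(im,(0,140,50),(4,255,255))|mask(im,(172,140,50),(180,255,255)),box)
    return axis(onplane(n,p,.006,o)[:,:2]),s
o=pickle.load(open("pics/w1.pkl","rb"));im=cv2.imread("pics/w1.png")[:,:,::-1].copy()
it=cv2.imread("pics/top0.png")[:,:,::-1].copy()
for n,I,ob,lb,ab,cols in(("wrist",im,o,(240,240,400,265),(265,185,380,220),None),("top",it,None,(330,145,360,225),(300,160,330,215),None)):
    (c,a,L,W),s=fit_line(n,I,ob,lb);nn=np.array([-a[1],a[0]])
    print(n,"line mid",c,"ang",np.arctan2(a[1],a[0]),L,W,s)
    p=edge(n,I,ob,ab)
    w=onplane(n,p,.021,ob)[:,:2];u=(w-c)@a;v=(w-c)@nn
    us=[];vs=[]
    for lo in np.arange(u.min(),u.max(),.004):
        k=(u>=lo)&(u<lo+.004)
        if k.sum()>6: us.append(u[k].mean());vs.append((v[k].min()+v[k].max())/2)
    f=np.polyfit(us,vs,1);print(" amber u",u.min(),u.max(),"v at u=0",f[1],"slope",f[0],len(us))
    b,_=blob(mask(I,(45,80,20),(85,255,255)),(430,250,480,300) if n=="wrist" else (335,115,362,142))
    B=onplane(n,b,.067,ob)[:,:2];print(" button",B.mean(0),((B.mean(0)-c)@a,(B.mean(0)-c)@nn),np.ptp(B,axis=0))
E
```

```text
wrist line mid [ 0.54244441 -0.07197554] ang -0.08983396377254074 0.09553655280925069 0.004907854778112866 [283 251  76   4 284]
 amber u -0.05424123881890726 0.037931230749569556 v at u=0 0.07288224287456752 slope -0.03266351119614042 15
 button [ 0.68771731 -0.08154961] (np.float64(0.14554603088294252), np.float64(0.0034974322911805696)) [0.03364379 0.03569226]
top line mid [ 0.5422036  -0.07278077] ang -0.0920740890311139 0.18348841163415136 0.005162594081464784 [340 154   7  68 131]
 amber u -0.054904812241941145 0.03708005030466861 v at u=0 0.07268504598278346 slope -0.018305622137564006 14
 button [ 0.68672932 -0.08525752] (np.float64(0.14506069277775832), np.float64(0.0008643825601306257)) [0.0351495  0.03379441]
```

```bash
python3 -m creep '[[[-0.25,-2.1,-3],0],[[0,0,-4],0],[[0,0,-4],0],[[0,0,-3],0],[[0,0,-1.4],0],[[0,0,0],0],[[0,0,0],0]]'
python3 -m creep '[[[0,0,-0.2],0],[[0,0,-0.2],0],[[0,0,-0.2],0],[[0,0,0],0]]'
```

```text
t: 2.65
tool_pos: [0.5514, 0.0078, 0.0485]
ee_rot: [3.137, -0.157, 0.002]
force: [0.0, 0.1, 0.4]
finger_gap: 0.469
t: 3.05
tool_pos: [0.5506, 0.0074, 0.0415]
ee_rot: [3.138, -0.159, 0.0]
force: [0.2, -1.1, -0.3]
finger_gap: 0.468
```

```bash
for i in 1 2; do :; done; python3 -m creep '[[[0,0,-0.2],0],[[0,0,0],0]]'; python3 -m creep '[[[0,0,-0.2],0],[[0,0,0],0]]'; python3 -m creep '[[[0,0,-0.1],0],[[0,0,0],0]]'
```

```text
t: 3.25
tool_pos: [0.5503, 0.0074, 0.0391]
ee_rot: [-3.138, 0.159, 0.001]
force: [-0.7, -0.5, 0.0]
finger_gap: 0.466
t: 3.45
tool_pos: [0.5503, 0.0075, 0.037]
ee_rot: [-3.137, 0.159, 0.001]
force: [1.1, -0.1, 0.3]
finger_gap: 0.468
t: 3.65
tool_pos: [0.5504, 0.0075, 0.0361]
ee_rot: [-3.138, 0.159, 0.0]
force: [-0.2, -0.5, 0.0]
finger_gap: 0.47
```

Run:
```python
from h import *
p,d=bot.capture("wrist");cv2.imwrite("pics/w2.png",p[:,:,::-1])
```

```text
(no output)
```

View pics/w2.png

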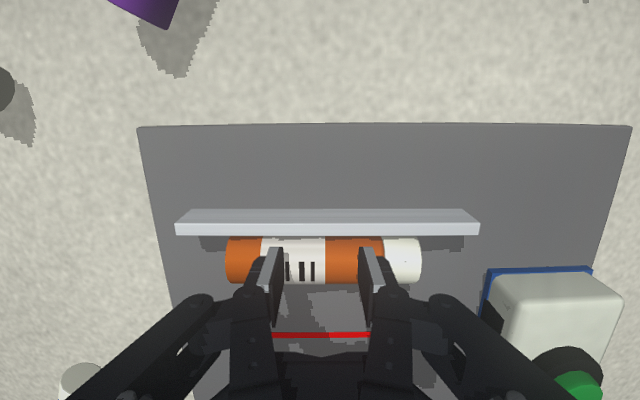

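The fingers are centred over the amber vial (226–420, 260), just ahead of the bar. I keep lowering until they touch.

```bash
python3 -m creep '[[[0,0,-0.2],0],[[0,0,0],0]]'; python3 -m creep '[[[0,0,-0.1],0],[[0,0,0],0]]';python3 -m creep '[[[0,0,-0.1],0],[[0,0,0],0]]'
```

```text
t: 3.9
tool_pos: [0.5508, 0.0074, 0.0345]
ee_rot: [3.138, -0.159, 0.001]
force: [0.4, 0.5, 1.0]
finger_gap: 0.469
t: 4.1
tool_pos: [0.5509, 0.0074, 0.0343]
ee_rot: [3.137, -0.158, 0.001]
force: [-3.1, 0.8, 9.2]
finger_gap: 0.472
t: 4.3
tool_pos: [0.551, 0.0074, 0.0341]
ee_rot: [3.137, -0.158, 0.001]
force: [-6.5, 1.3, 17.2]
finger_gap: 0.465
```

```bash
python3 -m creep '[[[0,0,0.12],0],[[-0.02,-0.2,0],0],[[-0.03,-0.3,0],0],[[-0.03,-0.3,0],0],[[-0.03,-0.3,0],0]]'
python3 - <<'E'
from h import *
p,d=bot.capture("wrist");cv2.imwrite("pics/w3.png",p[:,:,::-1])
E
```

```text
t: 4.8
tool_pos: [0.5497, -0.0038, 0.0343]
ee_rot: [3.137, -0.158, 0.001]
force: [-2.8, 1.0, 9.1]
finger_gap: 0.47
```

View pics/w3.png

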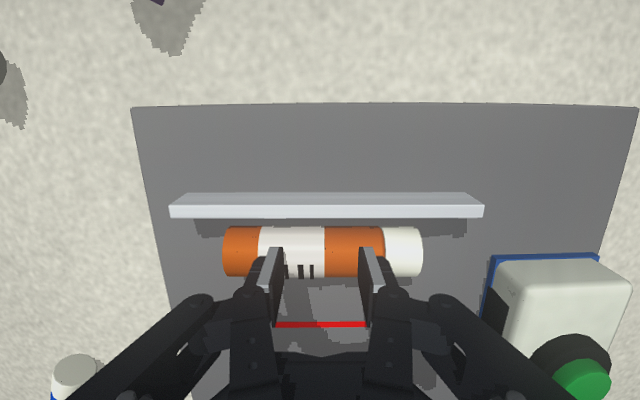

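It is rolling: the label bars moved forward and the gap to the bar grew. I continue the stroke.

```bash
python3 -m creep '[[[-0.03,-0.3,0],0],[[-0.03,-0.3,0],0],[[-0.03,-0.3,0],0],[[-0.03,-0.3,0],0],[[-0.03,-0.3,0],0],[[0,0,0],0]]'
python3 - <<'E'
from h import *
p,d=bot.capture("wrist");cv2.imwrite("pics/w4.png",p[:,:,::-1])
E
```

```text
t: 5.45
tool_pos: [0.5482, -0.0191, 0.0343]
ee_rot: [3.137, -0.159, 0.001]
force: [-2.5, -0.4, 9.2]
finger_gap: 0.468
```

View pics/w4.png

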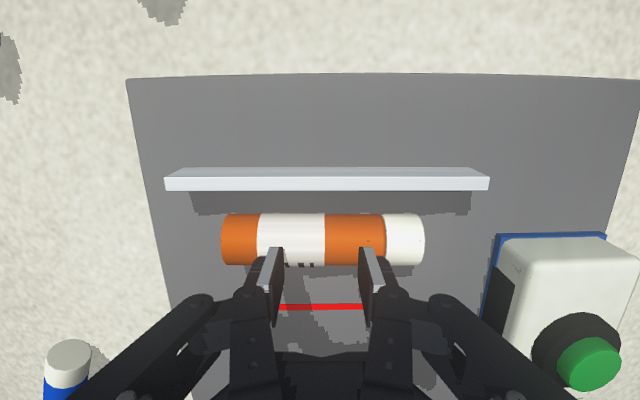

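```bash
python3 -m creep '[[[-0.03,-0.3,0],0],[[0,0,0],0],[[0,0,0.8],0],[[0.17,1.7,0.2],0],[[0,0,0],0],[[0,0,0],0]]'
cat > amb.py <<'E'
from h import *
import sys
o=bot.get_obs();p,d=bot.capture("wrist");cv2.imwrite("pics/%s.png"%sys.argv[1],p[:,:,::-1])
lc=np.array([.5423,-.0724]);a=np.array([np.cos(-.091),np.sin(-.091)]);nn=np.array([-a[1],a[0]])
m=mask(p,(5,120,60),(20,255,255));n,l,s,c=cv2.connectedComponentsWithStats(m)
# outline over all amber px: axis at centre height
ys,xs=np.where(np.isin(l,[i for i in range(1,n) if s[i,4]>150]))
w=onplane("wrist",np.c_[xs,ys],.021,o)[:,:2];u=(w-lc)@a;v=(w-lc)@nn
us=[];vs=[];hs=[]
for lo in np.arange(u.min(),u.max(),.004):
    k=(u>=lo)&(u<lo+.004)
    if k.sum()>6: us.append(u[k].mean());vs.append((v[k].min()+v[k].max())/2);hs.append(np.ptp(v[k]))
us,vs,hs=map(np.array,(us,vs,hs));k=hs>.8*hs.max();f=np.polyfit(us[k],vs[k],1)
print("t",o["t"],"u",u.min().round(4),u.max().round(4),"v0",f[1].round(4),"slope",f[0].round(3),"n",k.sum(),"h",hs.round(3))
q=mask(p,(0,140,50),(4,255,255))|mask(p,(172,140,50),(180,255,255))
try:
    b,_=blob(q);W=onplane("wrist",b,.006,o)[:,:2];print("line v",((W-lc)@nn).mean().round(4),"slope",np.polyfit((W-lc)@a,(W-lc)@nn,1)[0].round(3),len(b))
except Exception as e:print(e)
tc=np.array(o["tool_pos"][:2])-lc;print("tcp uv",tc@a,tc@nn,"z",o["tool_pos"][2])
E
python3 amb.py w5
```

```text
t: 6.1
tool_pos: [0.5492, -0.0045, 0.0434]
ee_rot: [3.138, -0.157, -0.0]
force: [-0.4, 0.0, -1.3]
finger_gap: 0.465
t 6.1 u -0.0567 0.0383 v0 0.0576 slope 0.0 n 9 h [0.029 0.033 0.033 0.026 0.019 0.015 0.033 0.033 0.033 0.033 0.033 0.033
 0.009 0.014 0.014]
line v 0.0011 slope -0.001 506
tcp uv 0.0006762395168557792 0.0682415244137077 z 0.04338622518236053
```

View pics/w5.png

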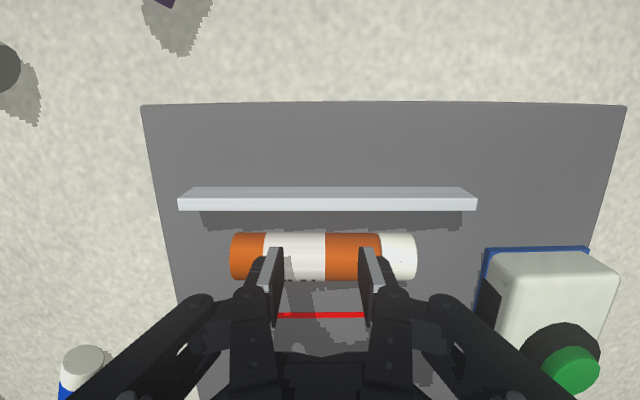

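The vial rolled 15 mm and stayed parallel to the line. Second stroke:

```bash
python3 -m creep '[[[-0.03,-0.3,-0.4],0],[[0,0,-0.6],0],[[0,0,0],0],[[-0.03,-0.3,0],0],[[-0.03,-0.3,0],0],[[-0.03,-0.3,0],0],[[-0.03,-0.3,0],0],[[-0.03,-0.3,0],0],[[-0.03,-0.3,0],0],[[-0.03,-0.3,0],0],[[-0.03,-0.3,0],0],[[-0.03,-0.3,0],0],[[-0.03,-0.3,0],0],[[0,0,0],0]]'
python3 -m creep '[[[0,0,0.8],0],[[0.15,1.5,0.2],0],[[0,0,0],0],[[0,0,0],0]]'
python3 amb.py w6
```

```text
t: 7.55
tool_pos: [0.5463, -0.0386, 0.0341]
ee_rot: [3.137, -0.16, 0.001]
force: [-3.3, -0.1, 10.0]
finger_gap: 0.469
t: 7.95
tool_pos: [0.5473, -0.0218, 0.0431]
ee_rot: [-3.138, 0.156, 0.001]
force: [0.0, 0.4, -0.2]
finger_gap: 0.466
t 7.95 u -0.0569 0.0386 v0 0.0427 slope -0.011 n 10 h [0.028 0.033 0.033 0.028 0.021 0.018 0.033 0.033 0.033 0.033 0.033 0.033
 0.011 0.016 0.016]
line v 0.0008 slope 0.001 491
tcp uv 0.0003366063607076252 0.050855154357718424 z 0.04314712022535805
```

```bash
python3 -m creep '[[[0,0,-0.4],0],[[0,0,-0.6],0],[[0,0,0],0],[[-0.03,-0.3,0],0],[[-0.03,-0.3,0],0],[[-0.03,-0.3,0],0],[[-0.03,-0.3,0],0],[[-0.03,-0.3,0],0],[[-0.03,-0.3,0],0],[[-0.03,-0.3,0],0],[[-0.03,-0.3,0],0],[[-0.03,-0.3,0],0],[[-0.03,-0.3,0],0],[[0,0,0],0]]'
python3 -m creep '[[[0,0,0.8],0],[[0.14,1.4,0.2],0],[[0,0,0],0],[[0,0,0],0]]'
python3 amb.py w7
```

```text
t: 9.4
tool_pos: [0.5447, -0.0534, 0.0342]
ee_rot: [3.137, -0.159, 0.0]
force: [-3.7, 0.2, 10.7]
finger_gap: 0.47
t: 9.8
tool_pos: [0.5457, -0.0378, 0.0432]
ee_rot: [-3.138, 0.157, 0.001]
force: [-1.0, -0.8, 0.4]
finger_gap: 0.469
t 9.8 u -0.057 0.0385 v0 0.0273 slope -0.01 n 10 h [0.028 0.033 0.033 0.029 0.022 0.018 0.033 0.033 0.033 0.033 0.033 0.033
 0.011 0.017 0.017]
line v 0.0005 slope -0.013 301
tcp uv 0.0002534010740506559 0.03478955246907225 z 0.043171617319509345
```

View pics/w7.png

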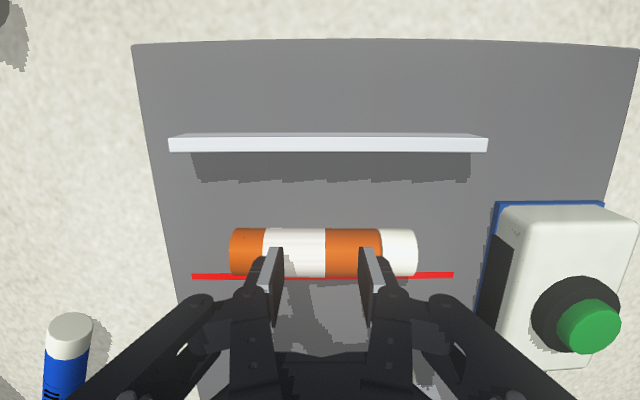

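```bash
python3 -m creep '[[[0,0,-0.4],0],[[0,0,-0.6],0],[[0,0,0],0],[[-0.03,-0.3,0],0],[[-0.03,-0.3,0],0],[[-0.03,-0.3,0],0],[[-0.03,-0.3,0],0],[[-0.03,-0.3,0],0],[[-0.03,-0.3,0],0],[[-0.03,-0.3,0],0],[[-0.03,-0.3,0],0],[[-0.03,-0.3,0],0],[[-0.03,-0.3,0],0],[[0,0,0],0]]'
python3 -m creep '[[[0,0,0.8],0],[[0.14,1.4,0.2],0],[[0,0,0],0],[[0,0,0],0]]'
python3 amb.py w8
```

```text
t: 11.25
tool_pos: [0.5431, -0.0694, 0.0341]
ee_rot: [3.137, -0.159, 0.0]
force: [-3.9, -1.3, 10.6]
finger_gap: 0.471
t: 11.65
tool_pos: [0.5441, -0.0538, 0.0432]
ee_rot: [-3.138, 0.157, 0.001]
force: [0.3, -0.6, 0.5]
finger_gap: 0.469
t 11.65 u -0.0573 0.0383 v0 0.0118 slope -0.007 n 10 h [0.028 0.032 0.032 0.029 0.022 0.019 0.033 0.033 0.033 0.033 0.033 0.033
 0.012 0.018 0.018]
line v 0.0009 slope 0.003 279
tcp uv 0.00010992602284402423 0.018715359786581908 z 0.043158247833295575
```

```bash
python3 -m creep '[[[0,0,-0.4],0],[[0,0,-0.6],0],[[0,0,0],0],[[-0.03,-0.3,0],0],[[-0.03,-0.3,0],0],[[-0.03,-0.3,0],0],[[-0.03,-0.3,0],0],[[-0.03,-0.3,0],0],[[-0.03,-0.3,0],0],[[-0.03,-0.35,0],0],[[0,0,0],0],[[0,0,0],0]]'
python3 -m creep '[[[0,0,1],0],[[0,0,2],0],[[0,0,4],0],[[0,0.2,4],0],[[0,3,3],0],[[0,4,0],0],[[0,0,0],0],[[0,0,0],0],[[0,0,0],0]]'
python3 amb.py w9
python3 - <<'E'
from h import *
p,d=bot.capture("top");cv2.imwrite("pics/top9.png",cv2.resize(p[105:240,275:415],None,fx=4,fy=4,interpolation=2)[:,:,::-1]);cv2.imwrite("pics/topfull9.png",p[:,:,::-1])
E
```

```text
t: 12.9
tool_pos: [0.5424, -0.0767, 0.0343]
ee_rot: [3.137, -0.159, 0.0]
force: [-3.0, 0.2, 11.6]
finger_gap: 0.469
t: 13.8
tool_pos: [0.5418, -0.0046, 0.1728]
ee_rot: [3.137, -0.159, -0.002]
force: [0.2, -0.3, 0.5]
finger_gap: 0.469
t 13.8 u -0.0549 0.0365 v0 0.0009 slope -0.017 n 13 h [0.019 0.031 0.031 0.031 0.031 0.016 0.032 0.032 0.032 0.032 0.032 0.032
 0.032 0.032 0.032]
line v 0.0008 slope -0.011 111
tcp uv -0.006617977525830853 0.06750621741746801 z 0.17284673829844246
```

View pics/w9.png

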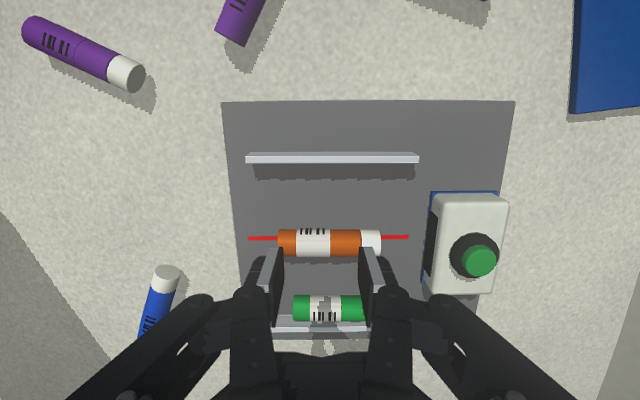

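View pics/top9.png

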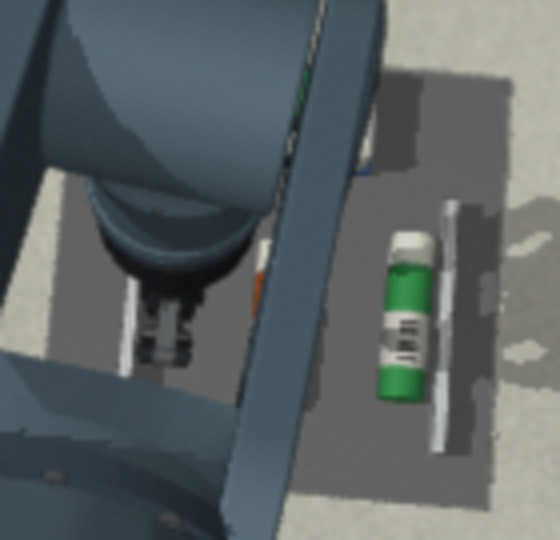

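The vial lies on the line: v = 0.9 mm against 0.8 mm for the line, slope about -0.01. Now I close the fingers and go over the button.

```bash
python3 -m creep '[[[2.4,-1.3,-1],0],[[2.4,-1.3,-1],0],[[2.4,-1.3,-1],0],[[2.4,-1.3,-1],0],[[2.4,-1.3,-1],0],[[2.5,-1.4,-1],0],[[0,0,0],0],[[0,0,0],0],[[0,0,0],0],[[0,0,0],0]]' 0 20
python3 - <<'E'
from h import *
o=bot.get_obs();p,d=bot.capture("wrist");cv2.imwrite("pics/w10.png",p[:,:,::-1]);print(o["tool_pos"])
m=mask(p,(45,80,20),(85,255,255));n,l,s,c=cv2.connectedComponentsWithStats(m)
for i in range(1,n):
    if s[i,4]>150:
        ys,xs=np.where(l==i);w=onplane("wrist",np.c_[xs,ys],.067,o);print(s[i],w.mean(0),np.ptp(w,axis=0),(w.max(0)+w.min(0))/2, "depth",np.median(d[l==i]))
E
```

```text
t: 14.9
tool_pos: [0.6868, -0.0828, 0.1142]
ee_rot: [3.138, -0.158, 0.001]
force: [-1.1, 0.3, 0.4]
finger_gap: 0.003
[ 0.68683298 -0.08280107  0.11415737]
[ 303  203   45   44 1546] [ 0.69041575 -0.08275447  0.067     ] [0.03057592 0.03250766 0.        ] [ 0.69038917 -0.08312473  0.067     ] depth 0.20560755
[120 276  28  32 618] [ 0.53631734 -0.12400515  0.067     ] [0.02916228 0.02854076 0.        ] [ 0.5387684  -0.12462195  0.067     ] depth 0.26561993
[ 178  277   42   33 1148] [ 0.58825644 -0.12974791  0.067     ] [0.03685283 0.03048614 0.        ] [ 0.58974155 -0.12995183  0.067     ] depth 0.2658132
```

View pics/w10.png

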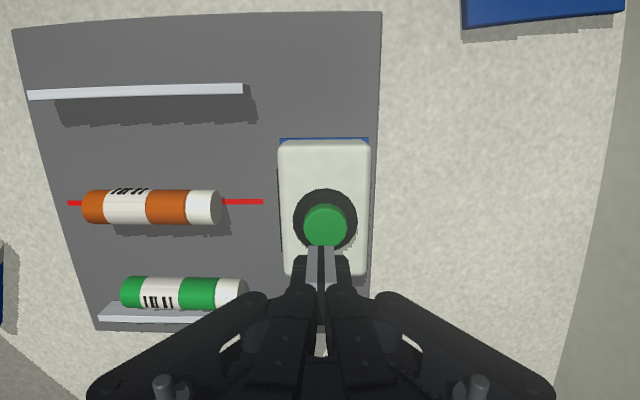

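The view shows the closed fingertips at the button (325,226), with the vial on the line at (150,206). I shift 2 mm and press.

```bash
python3 -m creep '[[[0.2,-0.05,-2],0],[[0,0,-2],0],[[0,0,0],0],[[0,0,-0.3],0],[[0,0,0],0],[[0,0,0],0]]'
python3 -m creep '[[[0,0,-0.2],0],[[0,0,-0.2],0],[[0,0,0],0],[[0,0,0],0]]'
python3 -m creep '[[[0,0,-0.2],0],[[0,0,-0.2],0],[[0,0,0],0],[[0,0,0],0]]'
```

```text
t: 15.55
tool_pos: [0.69, -0.0837, 0.0719]
ee_rot: [3.137, -0.158, 0.003]
force: [0.3, -0.1, 0.6]
finger_gap: -0.002
t: 15.95
tool_pos: [0.6896, -0.0837, 0.0669]
ee_rot: [3.137, -0.159, 0.001]
force: [1.6, 0.7, 1.0]
finger_gap: 0.002
t: 16.35
tool_pos: [0.6896, -0.0837, 0.0628]
ee_rot: [3.137, -0.159, 0.001]
force: [1.6, -0.8, 3.2]
finger_gap: -0.001
```

```bash
python3 -m creep '[[[0,0,-0.2],0],[[0,0,-0.1],0],[[0,0,0],0],[[0,0,0],0]]'
python3 -m creep '[[[0,0,-0.2],0],[[0,0,0],0],[[0,0,0],0]]'
```

```text
t: 16.75
tool_pos: [0.6897, -0.0837, 0.0619]
ee_rot: [3.137, -0.158, 0.002]
force: [-4.1, 0.3, 15.1]
finger_gap: -0.001
t: 17.05
tool_pos: [0.6898, -0.0837, 0.0617]
ee_rot: [3.137, -0.158, 0.002]
force: [-10.0, 2.8, 24.7]
finger_gap: -0.001
```

The button is at its hard stop: force rises steeply at z = 0.062, about 6 mm below its top at 0.068. I let go and back off.

```bash
python3 -m creep '[[[0,0,1],0],[[0,0,2],0],[[0,0,4],0],[[0,0.2,4],0],[[-2,3,1],0],[[-3,4,0],0],[[-3,4,0],0],[[0,0,0],0],[[0,0,0],0],[[0,0,0],0],[[0,0,0],0]]'
python3 amb.py w11
python3 - <<'E'
from h import *
o=bot.get_obs();print(o["force"]);p,d=bot.capture("scene");cv2.imwrite("pics/s11.png",p[:,:,::-1])
w,dw=bot.capture("wrist");c,T=c2w("wrist",o)
ys,xs=np.where(mask(w,(45,80,20),(85,255,255)));px=np.c_[xs,ys].astype(float);s=rays(px,c);D=dw[ys,xs]
P=np.c_[s[:,0]*D,-s[:,1]*D,-D]@T[:3,:3].T+T[:3,3]
k=np.linalg.norm(P[:,:2]-[.689,-.083],axis=1)<.012;print("button z",k.sum(),np.median(P[k,2]))
E
```

```text
t: 18.15
tool_pos: [0.6099, 0.0273, 0.1773]
ee_rot: [3.137, -0.161, -0.0]
force: [-0.8, -0.6, 0.6]
finger_gap: 0.0
t 18.15 u -0.0579 0.0266 v0 0.0008 slope 0.004 n 10 h [0.027 0.032 0.034 0.034 0.032 0.013 0.024 0.032 0.032 0.032 0.032 0.032
 0.021]
line v 0.0008 slope 0.019 90
tcp uv 0.05825124329467938 0.10542291067961353 z 0.17726461574715516
[0.44380743 0.09628485 0.88340688]
button z 319 0.06685818861521947
```

View pics/w11.png

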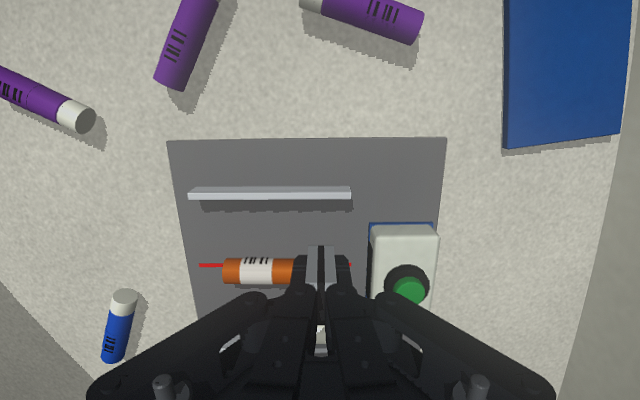

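View pics/s11.png

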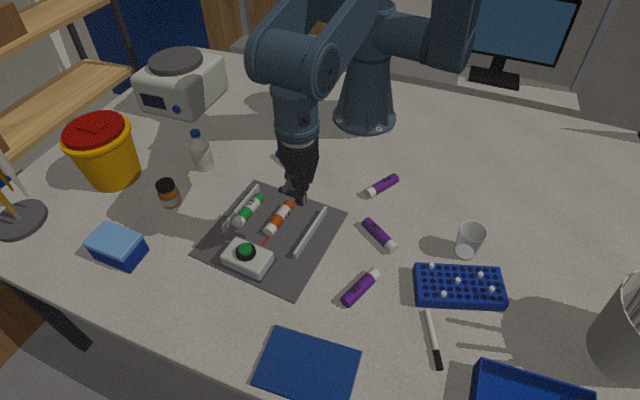

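The scene view shows the amber vial on the line at (279,217), the green vial and bystanders where they were, the button up at z = 0.067, and the gripper clear.

```bash
python3 -c "
from station import bot
print(bot.job_done())"
```

```text
the job is handed in; nothing more can be done
None
```

I rolled the amber vial about 72 mm onto the red line in five light fingertip strokes (about 10 N), then pressed the green button to its hard stop, let it go and handed the job in at about 18 s. No verdict was reported.

**Vial:** the last check put its axis within about 1 mm of the line and within about 0.02 rad of its direction. Along the line it sits about 10 mm short of the marked point. That figure is inferred from the reader and button geometry, because the point itself is not marked in the pictures.

**Button:** the press stopped at z = 0.062 with the force rising to 25 N. The top was at about 0.068 before and at 0.067 after, so it is up again.

**Surroundings:** the green vial and bystanders looked unmoved in the last picture (by eye only), and the tool force was about zero.

**What disagreed or went less well:**
- The two cameras differed by 2 to 4 mm on where the button is.
- My last top view was mostly blocked by the arm, so the final vial position rests on the wrist camera, with the scene picture looked at by eye.
- The press went over the 4 N needed, but well under the 120 N wrist limit.

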